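Register a specimen carrier in the corner of the inspection stage

TASK

Pick up the rectangular specimen carrier (the one with the oblong body under its grip rib) and bring it flat on the black inspection stage into the corner, its long side flush against the long fence and its end flush against the short fence. Press it firmly against both fences at once, without ramming them, and finish while still holding and pressing it there: do not let go. Leave the round carrier, the jar and the brush where they are.

Things in the scene. Friction and masses are not known exactly. Their poses are not given: they have to be found in the camera images.
- carrier_center (a point): centre (half-way up, 26 mm above its underside) of the loose rectangular aluminium specimen carrier, about 0.2 to 0.45 kg. Its body is 80 mm (own x) by 56 mm (own y) by 22 mm high; on top, centred, stands a grip rib 40 mm long (own x), 16 mm thick (own y) and 30 mm high, so 52 mm in all. Two small dark specimen discs lie flush at the ends of its top. z is up. It is the same either way round (half turn about z). It starts on the bench.
- carrier: the same carrier, origin at the centre of its underside, same axes
- stage: fixed black inspection stage, a plate 200 mm (own x) by 160 mm (own y) on the bench, its smooth, low-friction top face (coefficient about 0.2) 20 mm above the bench; origin at the centre of its underside. Along its +y edge runs the long fence, along its +x edge the short fence, which meet at right angles; the -x and -y sides are open. It stands at varied places and yaws (up to about 35 degrees either way); its axes tell the fences' directions.
- corner (a point): the inner corner where the two fences' inner faces meet, at the height of the stage's top face (stage frame: x 80 mm, y 60 mm, z 20 mm); axes as the stage's. The carrier sits home with its centre at x -40 mm, y -28 mm, z +26 mm from here, its own x axis along this x axis (either way round).
- fence_long: rigid fixed steel rail on the stage, 150 mm along the stage's x, 14 mm thick, 16 mm high above the stage's top face; its inner face looks to the stage's -y. Origin at the centre of its underside.
- fence_short: rigid fixed steel rail on the stage, 120 mm along the stage's y, 14 mm thick, 16 mm high above the stage's top face; its inner face looks to the stage's -x. Origin at the centre of its underside.
- round_carrier: bystander: loose round aluminium carrier, 68 mm diameter, 22 mm high with a grip rib of the same size, 52 mm in all; origin at the centre of its underside
- jar: bystander: loose amber glass jar, 48 mm diameter, 65 mm tall; origin at the centre of its underside
- brush: bystander: loose brush 160 mm long, lying on the bench to the far right
Not all that is in view belongs to the job. Leave any brown, red or turquoise look-alike of the carrier alone.

How it is judged:
On the way:
1. the rectangular carrier is held up off the bench (height (world z) of carrier_center above 0.052 m and contact force between the fingers and carrier above 1 N), for 0.1 s.
At the end, for the whole second after the job is handed in: The fingers hold the carrier (over 1 N) and press it on both fences at once, over 2 N each; it lies flat on the stage (2.5 mm in height, 0.06 rad of level), square within 0.05 rad, within about 3 mm of home in the corner, long side on the long fence, at rest (contact force between carrier and fence_long above 2 N and contact force between carrier and fence_short above 2 N and contact force between the fingers and carrier above 1 N and x of carrier_center in the frame of corner between -0.0435 and -0.037 m and y of carrier_center in the frame of corner between -0.0315 and -0.025 m and z of carrier_center in the frame of corner below 0.0285 m and angle between the x axis of carrier_center and the x axis of corner, either way round below 0.05 rad and angle between carrier_center's own z axis and vertical below 0.06 rad and linear speed of carrier below 0.01 m/s); the arm keeps its last pose, push and grip.
It fails at once if a fence is pushed with more than 60 N (contact force between carrier and fence_long above 60 N or contact force between carrier and fence_short above 60 N or contact force between the arm and stage above 60 N).
It fails at once if the round carrier, the jar or the brush is moved by more than 20 mm (distance of any of round_carrier, jar, brush from where it was at the start of the episode above 0.02 m).
It also fails if it takes over 51 s, if anything falls off the work surface, if the arm or the gripper's body presses on something with over 40 N, if the wrist force passes 120 N, or if a joint passes its speed limit or range.

ROBOT

A 6-joint arm with a two-finger parallel gripper is mounted at the origin on the work surface. World frame = base frame: x ahead of the robot, y to its left, z up, the work surface at z = 0. Lengths are in m, angles in rad, forces in N, time in s.
With the tool pointing down it reaches from about 0.225 to 0.725 m from the base axis. Payload 3.1 kg.
Tool frame: the origin (TCP) lies on the centre line of the jaws, within the pads' length; the fingertips stand 17 mm ahead of it and the grasp point (between the pads) lies 2 mm behind it; z points along the fingers, x is the direction in which the jaws open and shut, and the axes are right-handed (so a half turn about z gives the same grasp; the last joint's range is limited). The gripper opens to 85 mm and grips with 20 to 120 N. Pads are 22 mm wide; open, the fingers measure 114 mm over their backs; the gripper's body (76 mm by 85 mm) begins 54 mm behind the grasp point. The pads swing forward as they close: fully open they stand 13 mm farther back than shut.
Start: joints at [-1.297, 0.048, 0.099, 1.622, 0, 1.443], TCP at [0.205, -0.483, 0.248] pointing down, gripper open.
Joint ranges: [-2.91, 2.91], [-0.99, 1.94], [-1.21, 1.42], [-2.12, 2.29], [-1.49, 1.47], [-3.14, 3.14]. Speed limits (rad/s): [2.79, 2.79, 3.14, 3.14, 3.14, 3.14].

INTERFACE

Orientations are given as [roll, pitch, yaw] about the fixed x, y, z axes, in that order (R = Rz(yaw) Ry(pitch) Rx(roll)).
In Python, from plant import read_state, eyes, order gives the robot as it stands.
- The arm moves only by the tool step_arm, never from a script. Its argument "increments" is a list of rows, each a list of 5 numbers: the opening, from 0 (shut) to 1 (fully open), then the shift along the tool's x, y, z in cm, then the turn about the tool's z in degrees. A call has exactly 10 rows; each row is the pose to reach, as a shift and turn from the pose measured when the call began, along the tool's axes at that moment; what a row does not reach only later rows make up. A row lasts 1/10 s, in which the tool goes at most 50 mm and 8.59 degrees, less where a joint would pass 70% of its speed; a pose out of reach is approached as far as the arm can. A call with a gripper value outside its range is refused whole. The fingers move at their own pace and stop on an object; the grip force is fixed at half the most. Time passes only in rows, so rows that repeat a pose let the fingers close, or fill a call up. It gives the time, the measured TCP pose, the force and the opening at its end, in the units of the state.
- read_state(): the state, without advancing time (a new reading comes with each control period).
- eyes.snapshot(name): name is "scene" or "top" or "wrist"; returns a dict with "image" (420x560x3 uint8, red, green, blue), "fov_y" (degrees; the focal length in pixels is half the picture's height over the tangent of half this angle, whatever the lens; pixels are square), "cx", "cy" (the principal point, pixels), "position" and "rotation" of the camera in the world. Camera axes: x right, y down, z forward; pixel columns grow to the right and rows downward; lengths in m; the calibration is good to about 2 mm. The wrist camera is an equidistant fisheye: a pixel r from the principal point sees the ray r / f radians off the axis. A picture is of the moment at which its call begins. There is no depth.
- order.job_done(): hands the job in, once; it reports no verdict.
The state is a dict: "time_s": time; "joint_positions": joint angles; "dq": joint speeds; "effort": joint torques, N m; "position": TCP position; "orientation": TCP orientation; "ft_force": force on the tool from outside, world axes, zero at the start; "wrist_torque": the same for the moment, N m; "gripper_width": opening from 0.0 (shut) to 1.0 (fully open).
Only numpy, scipy, OpenCV 4.12 (cv2) and the standard library are available. Lean on these libraries where they do the work, as an engineer would, in place of code of your own. Each camera call takes 0.05 s, during which the arm holds its last target.

## Working session

There is one attempt and no reset: what is moved stays moved. The work goes in short steps, Python scripts to look and compute and a tool call to move; the robot and the scene stay as the last step left them, time stands still between calls to the robot, and variables do not carry over. Pictures are saved under pics/ and viewed, and the job is handed in when it is done.

Besides the shell and the picture viewer there is one more tool, called after "Emit:" as a command line: name --pt "numbers of a row" for each row, then --argument value for the rest. step_arm: Moves the arm, as the interface text tells. Its arguments: {"type":"object","properties":{"increments":{"type":"array","items":{"type":"array","items":{"type":"number"}}}},"required":["increments"]}

```bash
mkdir -p pics; ls; cat > h.py <<'E'
import numpy as np, cv2, pickle
from plant import read_state, eyes, order
def snap(n,tag):
    s=eyes.snapshot(n); cv2.imwrite(f'pics/{tag}.png',cv2.cvtColor(s['image'],cv2.COLOR_RGB2BGR)); pickle.dump(s,open(f'pics/{tag}.pkl','wb')); return s
def load(tag): return pickle.load(open(f'pics/{tag}.pkl','rb'))
def ray(s,uv,fish=False):
    uv=np.atleast_2d(uv).astype(float); f=s['image'].shape[0]/2/np.tan(np.radians(s['fov_y'])/2)
    d=(uv-[s['cx'],s['cy']])/f
    if fish:
        r=np.linalg.norm(d,axis=1,keepdims=True); k=np.sin(r)/np.maximum(r,1e-9); v=np.hstack([d*k,np.cos(r)])
    else: v=np.hstack([d,np.ones((len(d),1))])
    return v@np.array(s['rotation']).T
def plane(s,uv,z,fish=False):
    v=ray(s,uv,fish); p=np.array(s['position']); return p+v*((z-p[2])/v[:,2:3])
E
python3 - <<'E'
from h import *
for n in ['scene','top','wrist']:
    s=snap(n,n+'0'); print(n,s['fov_y'],s['position'],np.round(s['rotation'],3).tolist(),s['cx'],s['cy'])
print(read_state())
E
```

```text
pics
scene 48.51322561958492 [0.9113638  0.6004431  0.82618001] [-2.343, -0.003, 2.659] 282.990205511975 219.16260226862775
top 47.36469381977242 [ 0.38454805 -0.10880017  1.1549215 ] [-3.011, -0.003, -1.566] 280.5839015720756 207.3794719631448
wrist 65.70646984690485 [ 0.28150592 -0.45101547  0.37242929] [2.812, 0.001, -1.169] 282.76495330079865 205.90875306864788
{'time_s': 0.15, 'joint_positions': array([-1.29681712e+00,  4.86148226e-02,  9.79583179e-02,  1.62201300e+00,
        4.64198448e-05,  1.44298322e+00]), 'dq': array([-0.00108661, -0.00360114,  0.00504714,  0.00013633,  0.0003525 ,
        0.00053308]), 'effort': array([ 1.24745584e-03, -3.39259136e+01,  3.20423949e+01,  1.53807382e-02,
       -1.78026385e-04, -4.65677374e-06]), 'position': array([ 0.20518428, -0.48275926,  0.24736855]), 'orientation': array([-3.14130785e+00,  1.85197944e-03, -1.16900379e+00]), 'ft_force': array([ 0.50829324, -0.41855647,  1.07026249]), 'wrist_torque': array([-0.0050587 ,  0.05410835, -0.03531498]), 'gripper_width': 1.000487174096138}
```

Rotation is rpy; fix helper.

```bash
sed -i "s/v@np.array(s\['rotation'\]).T/v@R(s['rotation']).T/" h.py; sed -i "2a from scipy.spatial.transform import Rotation\ndef R(e): return Rotation.from_euler('xyz',e).as_matrix()" h.py; cat h.py | head -8
```

```text
import numpy as np, cv2, pickle
from plant import read_state, eyes, order
from scipy.spatial.transform import Rotation
def R(e): return Rotation.from_euler('xyz',e).as_matrix()
def snap(n,tag):
    s=eyes.snapshot(n); cv2.imwrite(f'pics/{tag}.png',cv2.cvtColor(s['image'],cv2.COLOR_RGB2BGR)); pickle.dump(s,open(f'pics/{tag}.pkl','wb')); return s
def load(tag): return pickle.load(open(f'pics/{tag}.pkl','rb'))
def ray(s,uv,fish=False):
```

View pics/top0.png

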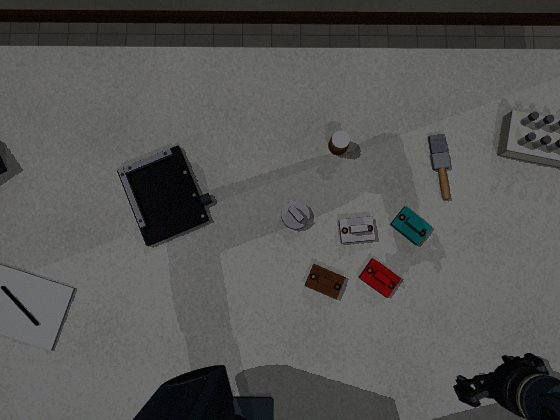

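View pics/scene0.png

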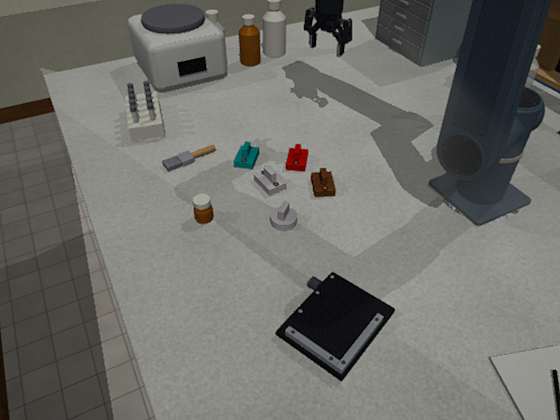

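View pics/wrist0.png

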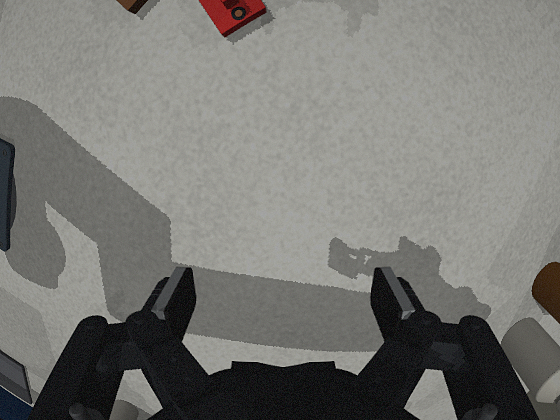

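In the top view the candidates are silver rectangular (357,229), round silver (296,216), brown (326,281), red (380,277) and turquoise (411,226). The silver one at (357,229) has an oblong body and bare aluminium, so it fits the description. I'll confirm it in a crop and look at the stage too.

```bash
python3 - <<'E'
import cv2
a=cv2.imread('pics/top0.png')
b=cv2.convertScaleAbs(a,alpha=1.5)
cv2.imwrite('pics/cropA.png',cv2.resize(b[190:260,280:380],(800,560),interpolation=cv2.INTER_CUBIC))
cv2.imwrite('pics/cropB.png',cv2.resize(b[140:250,110:220]*1,(600,600),interpolation=cv2.INTER_CUBIC))
E
```

```text
(no output)
```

View pics/cropA.png

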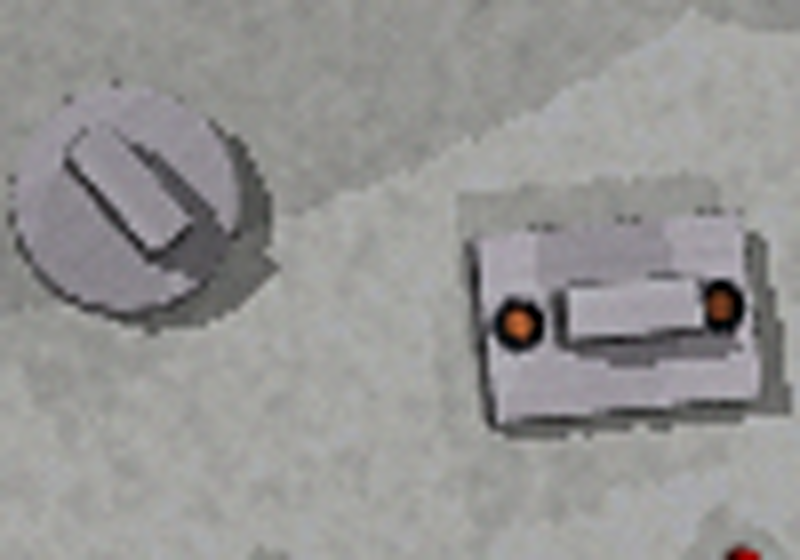

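View pics/cropB.png

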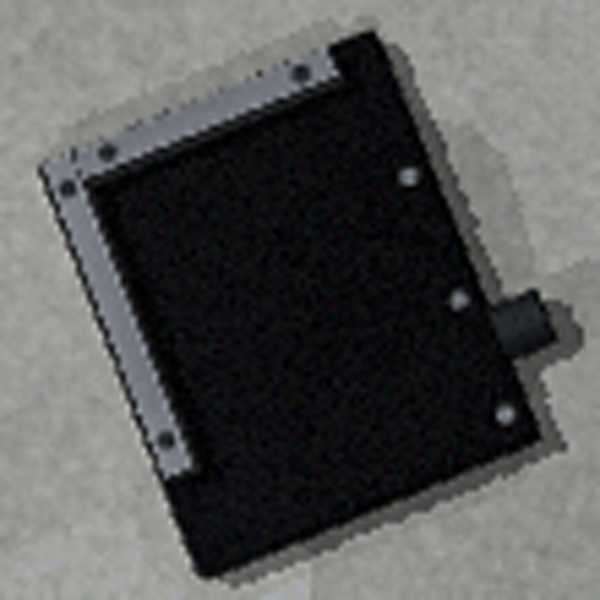

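Crop A shows bare aluminium with an oblong body, a rib and two discs at crop (518,324) and (722,305), so this is the target. In crop B the long fence is on the left, the short fence on top, and the inner corner near (90,183).

```bash
cat > m.py <<'E'
from h import *
s=load('top0'); o=np.array([280,190])
d=np.array([[518,324],[722,305]])/8-.5+.06+o
P=plane(s,d,.022); print('discs',P.round(4),'dist',np.linalg.norm(P[1]-P[0]))
c=np.array([[483,235],[745,215],[765,402],[497,420]])/8-.5+.06+o
C=plane(s,c,.022); print('corners',C.round(4),C.mean(0),[np.linalg.norm(C[i]-C[(i+1)%4]).round(4) for i in range(4)])
rib=plane(s,np.array([[565,290],[698,278],[705,325],[578,342]])/8-.44+o,.052); print('rib',rib.round(4),rib.mean(0))
v=P[1]-P[0]; print('yaw discs',np.degrees(np.arctan2(v[1],v[0]))); v=C[1]-C[0]+C[2]-C[3]; print('yaw corners',np.degrees(np.arctan2(v[1],v[0])))
g=cv2.cvtColor(s['image'],cv2.COLOR_RGB2GRAY)
# stage silhouette points: fence tops
k=110/600
q=np.array([[88,184],[190,468],[340,75],[42,172],[165,480],[330,48]])*k-.41+[110,140]
F=plane(s,q,.036); print('fence',F.round(4))
L=F[1]-F[0]; S=F[2]-F[0]; print(np.linalg.norm(L),np.linalg.norm(S)); ax=-L/np.linalg.norm(L); ay=-S/np.linalg.norm(S)
print('yaw from long',np.degrees(np.arctan2(ax[1],ax[0])),'from short',np.degrees(np.arctan2(-ay[0],ay[1])))
q=np.array([[372,33],[538,440],[207,577]])*k-.41+[110,140]
B=plane(s,q,.02); print('plate',B.round(4)); v=B[0]-B[1];print(np.linalg.norm(v),'yaw',np.degrees(np.arctan2(v[1],v[0])))
v=B[2]-B[1];print(np.linalg.norm(v),'yaw',np.degrees(np.arctan2(-v[0],v[1])))
print('outlinecorner from plate', )
j=plane(s,[[296,216],[340,140]],.03);print(j)
E
python3 m.py
```

```text
discs [[ 0.4798 -0.2627  0.022 ]
 [ 0.4857 -0.3234  0.022 ]] dist 0.06093568110476064
corners [[ 0.5063 -0.2526  0.022 ]
 [ 0.5127 -0.3307  0.022 ]
 [ 0.457  -0.3355  0.022 ]
 [ 0.4513 -0.2562  0.022 ]] [ 0.48181193 -0.29376051  0.022     ] [np.float64(0.0784), np.float64(0.0558), np.float64(0.0796), np.float64(0.0551)]
rib [[ 0.4872 -0.2724  0.052 ]
 [ 0.4909 -0.3109  0.052 ]
 [ 0.4772 -0.3127  0.052 ]
 [ 0.4721 -0.2759  0.052 ]] [ 0.48185724 -0.2929464   0.052     ]
yaw discs -84.37799953641881
yaw corners -85.59558470088245
fence [[0.6111 0.2573 0.036 ]
 [0.4871 0.2077 0.036 ]
 [0.6603 0.1492 0.036 ]
 [0.6163 0.2776 0.036 ]
 [0.4819 0.2182 0.036 ]
 [0.6724 0.154  0.036 ]]
0.13351737301895816 0.11875786871198495
yaw from long 21.819432784153015 from short 24.49751873036867
plate [[0.6835 0.1393 0.02  ]
 [0.5017 0.0609 0.02  ]
 [0.4412 0.2028 0.02  ]]
0.19803480229546613 yaw 23.328783902255566
0.15426434017730598 yaw 23.062343713892265
outlinecorner from plate
[[ 0.51182986 -0.1477801   0.03      ]
 [ 0.69708043 -0.25390549  0.03      ]]
```

Emit:
step_arm --pt "1 -0.5 -2.5 0.5 -6" --pt "1 -1.2 -6 1.5 -13" --pt "1 -2 -10 2.5 -21" --pt "1 -3 -14.5 4 -29" --pt "1 -3.8 -19 5 -37" --pt "1 -4.6 -23 6.5 -45" --pt "1 -5.4 -26.5 8 -53" --pt "1 -6 -29.5 9 -61" --pt "1 -6.5 -32 9.5 -68" --pt "1 -6.7 -32.9 10 -72"

```text
time_s: 1.15
position: [0.4831, -0.2901, 0.1463]
orientation: [-3.138, 0.001, 0.094]
ft_force: [-0.8, -0.2, 1.0]
gripper_width: 1.004
```

```bash
python3 - <<'E'
from h import *
s=snap('wrist','w1'); print(s['position'],s['rotation'])
t=read_state(); print(t['time_s'],t['position'],np.degrees(t['orientation']),t['ft_force'])
E
```

```text
[ 0.47500566 -0.2082306   0.27175843] [2.81463343e+00 1.53105386e-03 9.48169187e-02]
1.2 [ 0.48311386 -0.28963089  0.14540723] [-1.79728718e+02  7.49722605e-02  5.48434320e+00] [1.05696653 0.81416562 0.04766956]
```

View pics/w1.png

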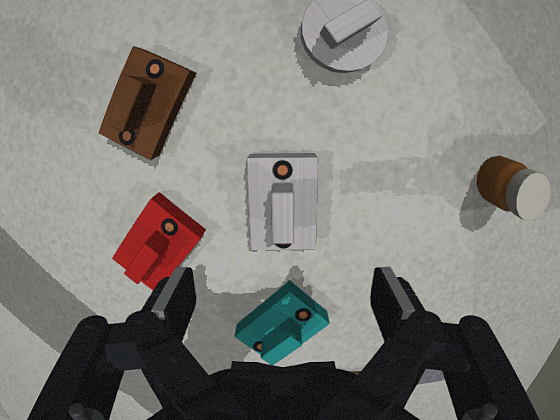

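The wrist view shows the silver carrier at (282,200), nearly aligned with the jaws. The near disc is at (282,170), and the rib top runs about x 273–293, y 192–243.

```bash
python3 - <<'E'
from h import *
s=load('w1')
C=plane(s,[[247,158],[317,157],[317,249],[248,250]],.022,True);print(C.round(4),C.mean(0),[np.linalg.norm(C[i]-C[(i+1)%4]).round(4) for i in range(4)])
rb=plane(s,[[273.5,192],[293,192],[293.5,243],[272,243]],.052,True);print(rb.round(4),rb.mean(0))
d=plane(s,[[282.5,170]],.022,True);print(d)
for v in (C[3]-C[0],C[2]-C[1]): print(np.degrees(np.arctan2(v[1],v[0])))
s0=load('top0');print(plane(s0,[[411,226],[380,277]],.03))
E
```

```text
[[ 0.4511 -0.2559  0.022 ]
 [ 0.5054 -0.25    0.022 ]
 [ 0.5156 -0.3286  0.022 ]
 [ 0.4567 -0.3353  0.022 ]] [ 0.48219258 -0.29244007  0.022     ] [np.float64(0.0546), np.float64(0.0793), np.float64(0.0592), np.float64(0.0795)]
[[ 0.4743 -0.2728  0.052 ]
 [ 0.4879 -0.2715  0.052 ]
 [ 0.4925 -0.3108  0.052 ]
 [ 0.4765 -0.3123  0.052 ]] [ 0.48278421 -0.29183468  0.052     ]
[[ 0.47961973 -0.26298296  0.022     ]]
-85.96520514888189
-82.64546188061017
[[ 0.48952913 -0.41915512  0.03      ]
 [ 0.37006247 -0.34334591  0.03      ]]
```

Emit:
step_arm --pt "1 -0.1 0.3 1 0.4" --pt "1 -0.1 0.3 2.5 0.4" --pt "1 -0.1 0.3 4 0.4" --pt "1 -0.1 0.3 5.5 0.4" --pt "1 -0.1 0.3 7 0.4" --pt "1 -0.1 0.3 8.3 0.4" --pt "1 -0.1 0.3 9.3 0.4" --pt "1 -0.1 0.3 9.9 0.4" --pt "1 -0.1 0.3 10.1 0.4" --pt "1 -0.1 0.3 10.1 0.4"

```text
time_s: 2.2
position: [0.4824, -0.2923, 0.0444]
orientation: [-3.137, 0.001, 0.089]
ft_force: [0.7, 0.6, -0.0]
gripper_width: 1.002
```

```bash
python3 - <<'E'
from h import *
s=snap('wrist','w2')
t=read_state(); print(t['time_s'],t['position'],np.degrees(t['orientation']),t['ft_force'])
E
```

```text
2.25 [ 0.48265247 -0.29253736  0.04495233] [-1.79774466e+02  3.09492486e-02  5.08907287e+00] [ 0.08983663  1.02292443 -0.0452179 ]
```

View pics/w2.png

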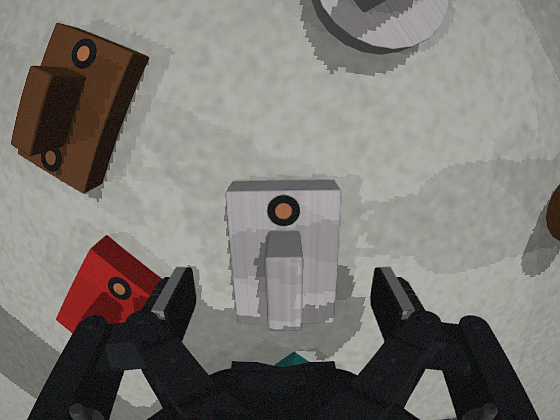

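The rib (285,290) sits centred between the jaws. Closing.

Emit:
step_arm --pt "0.5 0 0 0.1 0" --pt "0.1 0 0 0.1 0" --pt "0 0 0 0.1 0" --pt "0 0 0 0.1 0" --pt "0 0 0 0.1 0" --pt "0 0 0 0.1 0" --pt "0 0 0 0.1 0" --pt "0 0 0 0.1 0" --pt "0 0 0 0.1 0" --pt "0 0 0 0.1 0"

```text
time_s: 3.25
position: [0.4829, -0.2926, 0.0442]
orientation: [-3.138, -0.0, 0.089]
ft_force: [0.9, -0.1, 2.0]
gripper_width: 0.174
```

Emit:
step_arm --pt "0 0 0 -0.3 0" --pt "0 0 0 -1 0" --pt "0 0 0 -2 0" --pt "0 0 0 -3.5 0" --pt "0 0 0 -5 0" --pt "0 0 0 -6.5 0" --pt "0 0 0 -8 0" --pt "0 0 0 -9 0" --pt "0 0 0 -9.5 0" --pt "0 0 0 -9.5 0"

```text
time_s: 4.25
position: [0.4835, -0.2934, 0.1404]
orientation: [-3.139, -0.002, 0.089]
ft_force: [0.4, 0.5, -4.2]
gripper_width: 0.176
```

```bash
python3 - <<'E'
from h import *
s=snap('wrist','w3')
t=read_state(); print(t['time_s'],t['position'],np.degrees(t['orientation']),t['ft_force'],t['gripper_width'])
E
```

```text
4.3 [ 0.48303358 -0.29303533  0.13938384] [-1.79800292e+02 -1.53867412e-02  5.09300905e+00] [-1.0747104  -0.29378599 -4.35415979] 0.17247307952097973
```

View pics/w3.png

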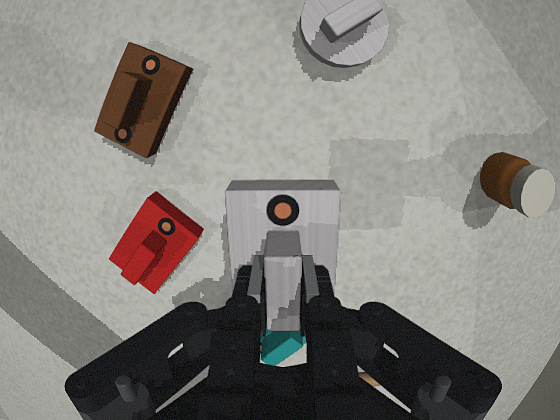

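Held square: the disc is still at (284,210) and the load is about 4.4 N. Heading to the stage.

Emit:
step_arm --pt "0 0.2 -0.8 0 -3" --pt "0 0.6 -2.4 0 -8" --pt "0 1.3 -4.8 0 -14" --pt "0 2 -7.5 0 -21" --pt "0 2.9 -10.5 0 -28" --pt "0 3.8 -13.5 0 -35" --pt "0 4.6 -16.5 0 -42" --pt "0 5.4 -19.5 0 -49" --pt "0 6 -22 0 -55" --pt "0 6.5 -23.5 0 -60"

```text
time_s: 5.3
position: [0.526, -0.0509, 0.1388]
orientation: [-3.137, -0.003, 1.142]
ft_force: [-0.3, -1.6, -5.0]
gripper_width: 0.178
```

```bash
cat > go.py <<'E'
import sys
from h import *
x,y,z,yaw=map(float,sys.argv[1:5]); t=read_state(); Rm=R(t['orientation']); d=Rm.T@(np.array([x,y,z])-t['position'])
tx=Rm[:,0]; cy=np.degrees(np.arctan2(tx[1],tx[0])); print('t',t['time_s'],'pos',t['position'].round(4),'yaw',cy.round(2),'ft',t['ft_force'].round(2),'w',t['gripper_width'].round(3)); print('shift cm',(d*100).round(2),'turn',round(-(yaw-cy),2))
E
python3 go.py .571 .184 .14 113.2
```

```text
Traceback (most recent call last):
  File "go.py", line 4, in <module>
    tx=Rm[:,0]; cy=np.degrees(np.arctan2(tx[1],tx[0])); print('t',t['time_s'],'pos',t['position'].round(4),'yaw',cy.round(2),'ft',t['ft_force'].round(2),'w',t['gripper_width'].round(3)); print('shift cm',(d*100).round(2),'turn',round(-(yaw-cy),2))
                                                                                                                                                             ^^^^^^^^^^^^^^^^^^^^^^^^
AttributeError: 'float' object has no attribute 'round'
```

```bash
sed -i "s/t\['gripper_width'\].round(3)/round(t['gripper_width'],3)/" go.py
python3 go.py .571 .184 .14 113.2
```

```text
t 5.3 pos [ 0.526  -0.0509  0.1388] yaw 65.42 ft [-0.34 -1.61 -5.03] w 0.178
shift cm [ 2.323e+01 -5.680e+00 -1.000e-02] turn -47.78
```

Emit:
step_arm --pt "0 1.5 -0.4 0 -4" --pt "0 4 -1 0 -9" --pt "0 7 -1.7 0 -15" --pt "0 10.5 -2.6 0 -21.5" --pt "0 14 -3.4 0 -28.5" --pt "0 17.3 -4.2 0 -35" --pt "0 20 -4.9 0 -41" --pt "0 22 -5.4 0 -45" --pt "0 23 -5.6 0 -47.3" --pt "0 23.2 -5.7 0 -47.8"

```text
time_s: 6.3
position: [0.5702, 0.1845, 0.1387]
orientation: [-3.139, -0.006, 1.978]
ft_force: [0.9, -0.5, -3.3]
gripper_width: 0.179
```

```bash
python3 go.py .571 .184 .14 113.2; python3 - <<'E'
from h import *
for n in ('wrist','top','scene'): snap(n,n[0]+'4')
E
```

```text
t 6.3 pos [0.5702 0.1845 0.1387] yaw 113.32 ft [ 0.93 -0.52 -3.31] w 0.179
shift cm [-0.08  0.05 -0.14] turn 0.12
```

View pics/w4.png

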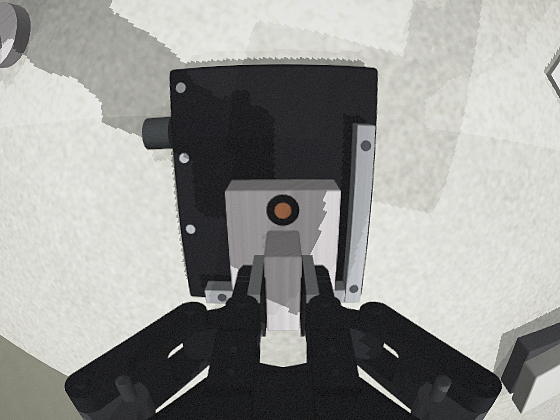

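View pics/s4.png

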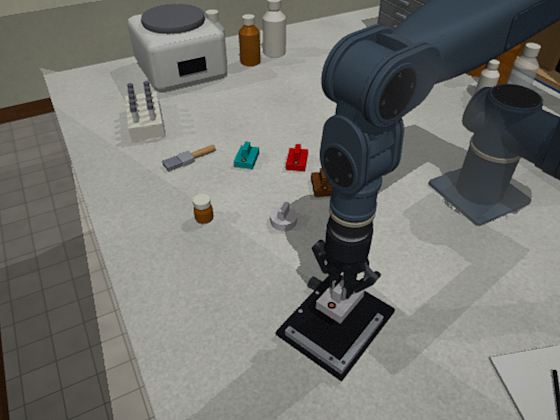

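The wrist view shows the stage under the held carrier, with the plate's near corners at (172,70) and (377,69) and the long fence on the right at x about 355–374. I'll crop it to refine the fence line.

```bash
python3 - <<'E'
import cv2
a=cv2.imread('pics/w4.png')
cv2.imwrite('pics/c4.png',cv2.resize(a[60:310,160:400],None,fx=2.4,fy=2.4,interpolation=cv2.INTER_CUBIC))
cv2.imwrite('pics/c4b.png',cv2.resize(a[110:310,330:390],None,fx=3,fy=3,interpolation=cv2.INTER_CUBIC))
E
```

```text
(no output)
```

View pics/c4.png

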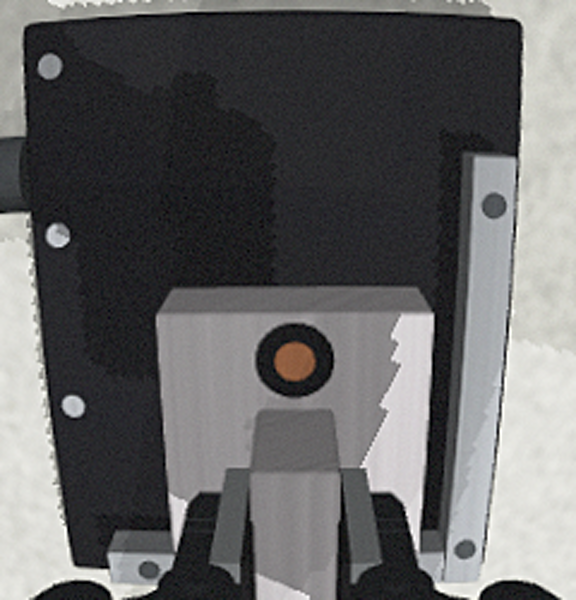

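View pics/c4b.png

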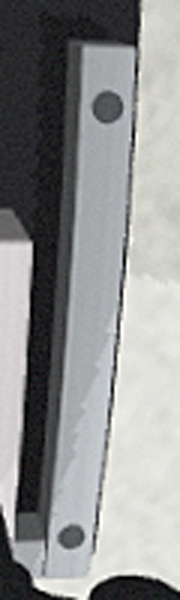

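```bash
python3 - <<'E'
from h import *
s=load('w4')
L=plane(s,[[357.2,125],[352.3,206.7],[345.3,290.5],[204.8,291.3]],.036,True);print(L.round(4))
B=plane(s,[[172,70],[377,69],[192,296]],.02,True);print(B.round(4),np.linalg.norm(B[0]-B[1]),np.linalg.norm(B[0]-B[2]))
for a,b in((L[0],L[2]),(L[0],L[1]),(L[3],L[2]),(B[0],B[1]),(B[0],B[2])):
    v=b-a;print(np.degrees(np.arctan2(v[1],v[0])),np.linalg.norm(v))
z=.1387-.044+.022
c=plane(s,np.array([[157,315],[433,315],[295,361]])/2.4-.3+[160,60],z,True);print(c.round(4)); v=c[1]-c[0];print(np.degrees(np.arctan2(v[1],v[0])),np.linalg.norm(v))
E
```

```text
[[0.4877 0.2064 0.036 ]
 [0.544  0.2303 0.036 ]
 [0.6125 0.2603 0.036 ]
 [0.6607 0.1513 0.036 ]]
[[0.5023 0.0638 0.02  ]
 [0.4411 0.2062 0.02  ]
 [0.683  0.1418 0.02  ]] 0.154987205857484 0.1968711901600514
23.38599216645769 0.1359762781451814
22.99282757987194 0.061153727804695766
113.8487245961772 0.11918561301881989
113.24073961501612 0.154987205857484
23.35056058096044 0.1968711901600514
[[0.5431 0.1426 0.1167]
 [0.5215 0.1929 0.1167]
 [0.5412 0.1715 0.1167]]
113.26663368336045 0.05476250050353363
```

Two views agree: stage yaw 23.3°, corner ≈ (0.612, 0.259), home centre ≈ (0.586, 0.2175). Descending short of the corner.

Emit:
step_arm --pt "0 0 0 0.5 0" --pt "0 0 0 1.5 0" --pt "0 0 0 2.7 0" --pt "0 0 0 4 0" --pt "0 0 0 5.2 0" --pt "0 0 0 6.2 0" --pt "0 0 0 6.8 0" --pt "0 0 0 7 0" --pt "0 0 0 7 0" --pt "0 0 0 7 0"

```text
time_s: 7.45
position: [0.5706, 0.1832, 0.0701]
orientation: [-3.141, -0.005, 1.975]
ft_force: [0.5, 0.5, -4.9]
gripper_width: 0.175
```

```bash
python3 go.py .586 .2175 .0642 113.3
```

```text
t 7.45 pos [0.5706 0.1832 0.0701] yaw 113.14 ft [ 0.45  0.48 -4.85] w 0.175
shift cm [2.54 2.76 0.6 ] turn -0.16
```

Emit:
step_arm --pt "0 0 0 0.1 0" --pt "0 0 0 0.2 0" --pt "0 0 0 0.3 0" --pt "0 0 0 0.4 0" --pt "0 0 0 0.45 0" --pt "0 0 0 0.5 0" --pt "0 0 0 0.5 0" --pt "0 0 0 0.5 0" --pt "0 0 0 0.5 0" --pt "0 0 0 0.5 0"

```text
time_s: 8.45
position: [0.5707, 0.1833, 0.0652]
orientation: [-3.141, -0.005, 1.975]
ft_force: [0.5, -0.1, -3.4]
gripper_width: 0.176
```

```bash
for i in 1 2; do python3 go.py .586 .2175 .0642 113.3; done
```

```text
t 8.45 pos [0.5707 0.1833 0.0652] yaw 113.14 ft [ 0.47 -0.09 -3.43] w 0.176
shift cm [2.55 2.76 0.11] turn -0.16
t 8.45 pos [0.5707 0.1833 0.0652] yaw 113.14 ft [ 0.47 -0.09 -3.43] w 0.176
shift cm [2.55 2.76 0.11] turn -0.16
```

Not in contact yet (about −4 N of weight). Small steps down.

Emit:
step_arm --pt "0 0 0 0.03 0" --pt "0 0 0 0.06 0" --pt "0 0 0 0.09 0" --pt "0 0 0 0.1 0" --pt "0 0 0 0.12 0" --pt "0 0 0 0.12 0" --pt "0 0 0 0.12 0" --pt "0 0 0 0.12 0" --pt "0 0 0 0.12 0" --pt "0 0 0 0.12 0"

```text
time_s: 9.45
position: [0.5708, 0.1833, 0.0644]
orientation: [-3.142, -0.005, 1.975]
ft_force: [-1.1, -0.2, 0.8]
gripper_width: 0.175
```

Contact is starting. Sliding close to both fences.

Emit:
step_arm --pt "0 0.2 0.2 0 0" --pt "0 0.5 0.5 0 0" --pt "0 0.8 0.8 0 0" --pt "0 1.1 1.2 0 0" --pt "0 1.4 1.5 0 0" --pt "0 1.6 1.8 0 0" --pt "0 1.8 2 0 0" --pt "0 1.9 2.1 0 0" --pt "0 2 2.2 0 0" --pt "0 2 2.2 0 0"

```text
time_s: 10.45
position: [0.5832, 0.2106, 0.0644]
orientation: [3.141, -0.005, 1.975]
ft_force: [-0.1, -0.5, -0.9]
gripper_width: 0.176
```

```bash
cat >> go.py <<'E'
print('force in tool xyz',(Rm.T@t['ft_force']).round(2), 'torque',(Rm.T@t['wrist_torque']).round(3))
E
python3 go.py .586 .2175 .0642 113.3; python3 - <<'E'
from h import *
snap('wrist','w5')
a=cv2.imread('pics/w5.png');cv2.imwrite('pics/c5.png',cv2.resize(a[130:340,190:400],None,fx=2.8,fy=2.8,interpolation=cv2.INTER_CUBIC))
E
```

```text
t 10.45 pos [0.5832 0.2106 0.0644] yaw 113.15 ft [-0.08 -0.47 -0.86] w 0.176
shift cm [0.52 0.52 0.03] turn -0.15
force in tool xyz [-0.41 -0.26  0.86] torque [ 0.163 -0.104 -0.019]
```

View pics/c5.png

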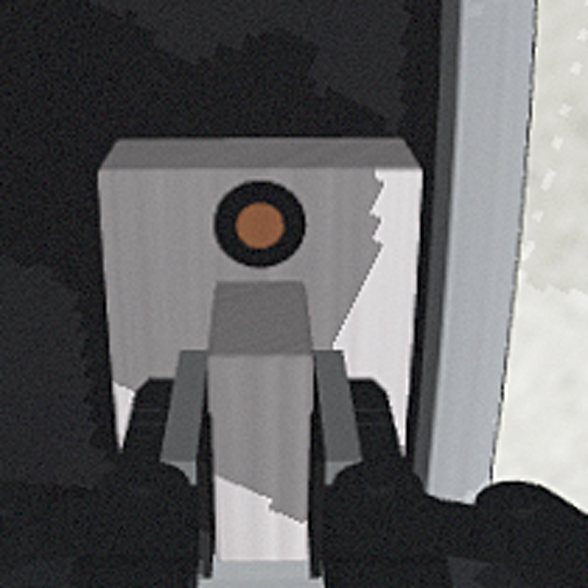

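The carrier lies parallel to the long fence, with a gap of about 5 mm on the right. Easing in.

Emit:
step_arm --pt "0 0.05 0.05 0 0" --pt "0 0.1 0.1 0 0" --pt "0 0.15 0.15 0 0" --pt "0 0.2 0.2 0 0" --pt "0 0.25 0.25 0 0" --pt "0 0.3 0.3 0 0" --pt "0 0.35 0.35 0 0" --pt "0 0.4 0.4 0 0" --pt "0 0.4 0.4 0 0" --pt "0 0.4 0.4 0 0"

```text
time_s: 11.5
position: [0.5854, 0.216, 0.0645]
orientation: [3.141, -0.005, 1.975]
ft_force: [-0.4, -0.6, -1.2]
gripper_width: 0.178
```

```bash
python3 go.py .586 .2175 .0642 113.3
```

```text
t 11.5 pos [0.5854 0.216  0.0645] yaw 113.16 ft [-0.39 -0.62 -1.18] w 0.178
shift cm [0.11 0.11 0.03] turn -0.14
force in tool xyz [-0.43 -0.6   1.17] torque [ 0.166 -0.144  0.015]
```

Emit:
step_arm --pt "0 0.03 0.03 0 0" --pt "0 0.06 0.06 0 0" --pt "0 0.09 0.09 0 0" --pt "0 0.12 0.12 0 0" --pt "0 0.12 0.12 0 0" --pt "0 0.12 0.12 0 0" --pt "0 0.12 0.12 0 0" --pt "0 0.12 0.12 0 0" --pt "0 0.12 0.12 0 0" --pt "0 0.12 0.12 0 0"

```text
time_s: 12.5
position: [0.586, 0.2177, 0.0645]
orientation: [3.141, -0.006, 1.975]
ft_force: [-0.3, -0.6, -0.7]
gripper_width: 0.175
```

```bash
python3 go.py .586 .2175 .0642 113.3
```

```text
t 12.5 pos [0.586  0.2177 0.0645] yaw 113.15 ft [-0.26 -0.62 -0.73] w 0.175
shift cm [-0.01 -0.01  0.03] turn -0.15
force in tool xyz [-0.47 -0.48  0.73] torque [ 0.205 -0.182 -0.057]
```

Emit:
step_arm --pt "0 0.03 0.03 0 0" --pt "0 0.06 0.06 0 0" --pt "0 0.09 0.09 0 0" --pt "0 0.12 0.12 0 0" --pt "0 0.12 0.12 0 0" --pt "0 0.12 0.12 0 0" --pt "0 0.12 0.12 0 0" --pt "0 0.12 0.12 0 0" --pt "0 0.12 0.12 0 0" --pt "0 0.12 0.12 0 0"

```text
time_s: 13.5
position: [0.5866, 0.219, 0.0644]
orientation: [3.141, -0.005, 1.975]
ft_force: [0.2, -2.2, -1.4]
gripper_width: 0.173
```

```bash
python3 go.py .586 .2175 .0642 113.3
```

```text
t 13.5 pos [0.5866 0.219  0.0644] yaw 113.15 ft [ 0.15 -2.17 -1.44] w 0.173
shift cm [-0.11 -0.12  0.02] turn -0.15
force in tool xyz [-2.06 -0.71  1.43] torque [ 0.401 -0.527 -0.002]
```

The long fence is touching (2 N). The short one is not yet.

Emit:
step_arm --pt "0 0 0.03 0 0" --pt "0 0.01 0.06 0 0" --pt "0 0.02 0.09 0 0" --pt "0 0.02 0.12 0 0" --pt "0 0.02 0.12 0 0" --pt "0 0.02 0.12 0 0" --pt "0 0.02 0.12 0 0" --pt "0 0.02 0.12 0 0" --pt "0 0.02 0.12 0 0" --pt "0 0.02 0.12 0 0"

```text
time_s: 14.5
position: [0.5877, 0.2196, 0.0645]
orientation: [3.141, -0.005, 1.975]
ft_force: [-0.5, -2.4, -0.9]
gripper_width: 0.173
```

```bash
python3 go.py .586 .2175 .0642 113.3
```

```text
t 14.5 pos [0.5877 0.2196 0.0645] yaw 113.14 ft [-0.5  -2.4  -0.87] w 0.173
shift cm [-0.12 -0.24  0.02] turn -0.16
force in tool xyz [-2.01 -1.4   0.86] torque [ 0.402 -0.803  0.078]
```

Emit:
step_arm --pt "0 0 0.03 0 0" --pt "0 0.01 0.06 0 0" --pt "0 0.02 0.09 0 0" --pt "0 0.02 0.12 0 0" --pt "0 0.02 0.12 0 0" --pt "0 0.02 0.12 0 0" --pt "0 0.02 0.12 0 0" --pt "0 0.02 0.12 0 0" --pt "0 0.02 0.12 0 0" --pt "0 0.02 0.12 0 0"

```text
time_s: 15.5
position: [0.5881, 0.2197, 0.0643]
orientation: [-3.14, -0.004, 1.975]
ft_force: [-2.4, -5.0, 0.7]
gripper_width: 0.17
```

```bash
python3 go.py .586 .2175 .0642 113.3
```

```text
t 15.5 pos [0.5881 0.2197 0.0643] yaw 113.13 ft [-2.4  -4.99  0.69] w 0.17
shift cm [-0.12 -0.28  0.01] turn -0.17
force in tool xyz [-3.64 -4.17 -0.7 ] torque [ 0.963 -0.824 -0.033]
```

Both are touching at about 4 N. Pressing harder.

Emit:
step_arm --pt "0 0.05 0.05 0 0" --pt "0 0.1 0.1 0 0" --pt "0 0.15 0.15 0.01 0" --pt "0 0.2 0.2 0.02 0" --pt "0 0.25 0.25 0.02 0" --pt "0 0.25 0.25 0.02 0" --pt "0 0.25 0.25 0.02 0" --pt "0 0.25 0.25 0.02 0" --pt "0 0.25 0.25 0.02 0" --pt "0 0.25 0.25 0.02 0"

```text
time_s: 16.5
position: [0.5881, 0.22, 0.0643]
orientation: [-3.135, 0.0, 1.973]
ft_force: [-4.4, -11.1, 2.9]
gripper_width: 0.175
```

```bash
python3 go.py .586 .2175 .0642 113.3; python3 - <<'E'
from h import *
for n in ('wrist','top','scene'): snap(n,n[0]+'6')
a=cv2.imread('pics/w6.png');cv2.imwrite('pics/c6.png',cv2.resize(a[130:340,190:400],None,fx=2.8,fy=2.8,interpolation=cv2.INTER_CUBIC))
a=cv2.imread('pics/s6.png');cv2.imwrite('pics/c6s.png',cv2.resize(a[240:385,260:410],None,fx=4,fy=4,interpolation=cv2.INTER_CUBIC))
E
python3 go.py .586 .2175 .0642 113.3
```

```text
t 16.5 pos [0.5881 0.22   0.0643] yaw 113.06 ft [ -4.39 -11.11   2.91] w 0.175
shift cm [-0.15 -0.29  0.01] turn -0.24
force in tool xyz [-8.51 -8.41 -2.85] torque [ 1.653 -1.675 -0.069]
t 16.65 pos [0.5881 0.2199 0.0643] yaw 113.06 ft [ -4.7  -10.94   1.82] w 0.176
shift cm [-0.14 -0.29  0.01] turn -0.24
force in tool xyz [-8.23 -8.62 -1.76] torque [ 1.697 -1.706 -0.057]
```

View pics/c6.png

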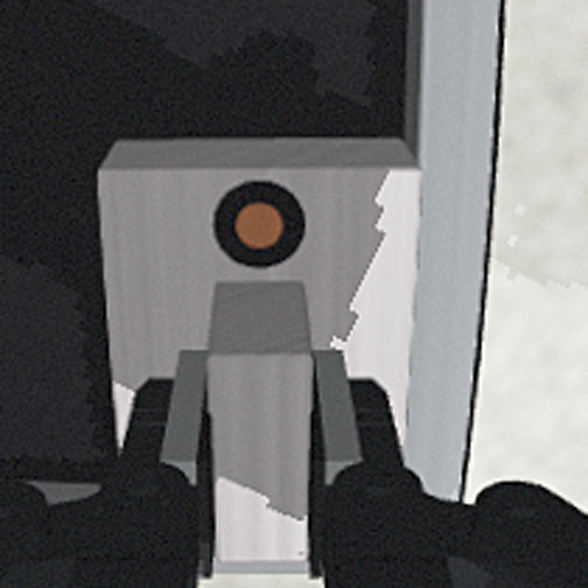

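View pics/c6s.png

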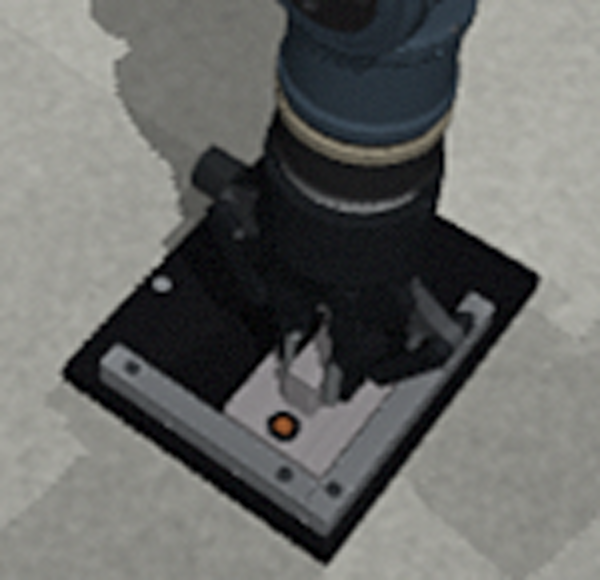

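The wrist crop shows the carrier's long side flush on the long fence. The scene crop shows its end flush on the short fence and the body in the corner at about (320,470). The press holds at about 8.5 N on each axis, so I'm handing in.

```bash
python3 -c "
from plant import *
print(order.job_done())"
```

```text
the job is handed in; nothing more can be done
None
```

I gripped the rectangular aluminium carrier by its rib, set it flat on the stage and slid it into the corner. I handed the job in at about 16.7 s, still holding and pressing it; no verdict was reported.

**Force:** just before hand-in it read about 8.2 N toward the long fence and 8.6 N toward the short fence, steady over 0.15 s. These are wrist readings along the fence axes, not direct contact readings. A further 2.5 mm commanded into each fence moved the carrier by 0.4 mm or less.

**Fit:** the images show it flush on both fences. The gripper height (0.0643 m) matches the carrier lying on the stage. The gripper's yaw is within about 0.3° of the stage's measured direction.

**Disagreement:** the carrier stopped about 1.5–3 mm beyond my camera estimate of home. I put this down to the 2 mm calibration and my pixel-picking error, since it stopped against both fences.

**Bystanders:** I touched none of them on the way. I did not measure their positions again at the end.

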